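# Seat a magnifier in its three-point holder

### The arm

A 6-joint arm with a two-finger parallel gripper is mounted at the origin on the work surface; the furniture and walls round the work are solid. World frame = base frame: x ahead of the robot, y to its left, z up, the work surface at z = 0. Lengths are in mm, angles in degrees, forces in N, time in s.
With the tool pointing down it reaches from about 300 to 850 mm from the base axis. Payload 4.2 kg.
Tool frame: the origin (TCP) lies midway between the tips of the shut fingers; the grasp point (between the pads) lies 19 mm behind it (env.grasp_offset is the distance from the TCP to the grasp point, in mm); z points along the fingers, y is the line along which they close (so a half turn about z gives the same grasp; the last joint's range is limited). The gripper opens to 91 mm and grips with 3 to 60 N. Pads are 32 mm wide; open, the fingers measure 118 mm over their backs; the gripper's body (76 mm by 178 mm) begins 60 mm behind the grasp point.
Start: joints at [-77.464, 18.312, 89.639, -0, 72.044, -1.146], TCP at [136.011, -558.699, 213.976] pointing down, gripper open.
Joint ranges: [-177.97, 177.97], [-48.28, 115.42], [12.27, 149.76], [-77.06, 257.06], [2.81, 150.46], [-146.56, 146.56]. Speed limits (degrees/s): [147.25, 147.25, 180, 180, 180, 180].

### API

Orientations are given as [roll, pitch, yaw] about the fixed x, y, z axes, in that order (R = Rz(yaw) Ry(pitch) Rx(roll)).
In Python, from workcell import env, optics gives the robot as it stands. The module is installed in compiled form; this text tells all that it offers.
- The arm moves only by the tool send_rows, never from a script. Its argument "targets" is a list that holds one entry, the list of rows, each a list of 7 numbers: the turn, a rotation vector about the world's x, y, z scaled (see below), then the shift along the world's x, y, z scaled (see below), then the closure, from -1 (fully open) to 1 (shut). In form: [[[rx, ry, rz, x, y, z, gripper], ...]]. A call has 1 to 12 rows; each row shifts and turns the commanded pose from where the row before left it; what a row does not reach is not made up. The controller multiplies each number of a shift by 0.2 m and each number of a turn by pi/2 rad. A row lasts 1/10 s, in which the tool goes at most 50 mm and 8.59 degrees, less where a joint would pass 70% of its speed; a pose out of reach is approached as far as the arm can. A call with a number of a shift or a turn outside -1 to 1 is refused whole. A call with a gripper value outside its range is refused whole. The fingers move at their own pace and stop on an object; "grip_force" is the grip in N (left out, the last holds). Time passes only in rows, so rows that do not move let the fingers close. It gives the time, the measured TCP pose, the force, the opening and the grip force at its end, in the units of the state.
- env.state(): the state, without advancing time (a new reading comes with each control period).
- optics.grab_frame(name): name is "scene" or "top"; returns (picture, depth): 420x560x3 uint8, red, green, blue; 420x560 float32, mm along the optical axis (not along the pixel's ray), 0 where there is no reading.
- optics.camera_info(name): a dict with "camera_matrix" (3x3 intrinsics, pixels), "R" (3x3) and "t" (3): a world point X has camera coordinates R X + t. Camera axes: x right, y down, z forward; pixel columns grow to the right and rows downward; lengths in mm; the calibration is good to about 2 mm. A picture is of the moment at which its call begins. camera_info takes no time and is no camera call.
- env.job_done(): hands the job in; it is judged then, once.
Trained networks look in the newest picture that a camera, given by its name, has taken for a name from the list of things; names that differ only in an ending like _2 or _b are one class to them, and where a whole thing is asked for, a point or a joint stands for the part that bears it (a point fixed in the world has none). Each returns a list of dicts, best first, with "conf" (0 to 1); they miss things now and then, are a little off and sometimes report something else, mostly with a low value. They report only what shows in the picture. A call takes as long as a camera call.
- optics.silhouettes(camera, name): "mask" (420x560 bool, what is visible of it) and "at" ([column, row] in pixels, amid what is visible of it).
- optics.place_of(camera, name): "at" ([column, row] in pixels: a listed point, or the origin of a listed thing).
The state is a dict: "time_s": time; "qpos": joint angles; "qvel": joint speeds; "effort": joint torques, N m; "ee_pos": TCP position; "ee_rot": TCP orientation; "force": force on the tool from outside, world axes, zero at the start; "torque": the same for the moment, N m; "gripper_width": finger opening in mm; "gripper_force": force on a finger pad.
Only numpy, scipy, OpenCV 4.12 (cv2) and the standard library are available. Lean on these libraries where they do the work, as an engineer would, in place of code of your own. Each camera call takes 0.05 s, during which the arm holds its last target. There are 200 camera calls.

### The job

Pick up the round magnifier by its two upright tabs and seat it in the holder: bring its rim to bear lightly on both upright pins (a few newtons, well under 9), then press it gently down past the sprung catch until it lies level on all three pads, held between the two pins and the catch so that it cannot rock. Let go of it, keep every push gentle (well under 25 N), and leave the small things standing round about where they are.

Things in the scene. Friction and masses are not known exactly. Their poses are not given: they have to be found in the camera images.
- lens_grip (a point): Magnifier: glass in a black bezel, 56 mm round, 10 mm high (edges bevelled 2 mm), with 2 upright tabs at its +y and -y sides, 24 mm long in x, 5 thick, tops 30 mm above its underside, 56 mm over their outer faces: grip there, closing along y. 0.14 to 0.24 kg, flat on the table. Point: on its axis, 20 mm above its underside, z up. Half a turn makes no difference.
- mount: Holder, fixed to the table: dark foot 150 x 62 x 8 mm (63 mm to +x, 87 to -x) carrying an aluminium cradle on a rail. Origin: underside, below the nominal seat; z up, +x from the catch to the two upright pins. The cradle (pads, pins, catch together) is clamped 14 mm to -x to 14 mm to +x of nominal; this shift is not reported: feel or see it.
- seat (a point): Nominal seat centre, 34 mm above the mount's origin, axes as the mount's; the true one is shifted up to 14 mm along x. Round the true one: three domed polished pads, tops at this height, at (-25, 0), (10, 17), (10, -17) mm. When seated, the magnifier's underside centre is here (its grip point 20 mm higher), its tabs to +y and -y.
- pins (a point): Nominal point midway between the two upright steel pins, 24.5 mm to +x of the nominal seat and 16 mm above it; shifted with the cradle by up to 14 mm along x. The pins are 8 mm thick rollers at 20.6 mm to +y and -y of it, and reach 32 mm above the seat; the rim bears on their sides.
- catch (a joint): Sprung catch at the cradle's -x side: round steel nose 8 mm thick, 22 long, axis 10.5 mm above the seat; housing x = -38 to -66 mm from the true seat, top 15 mm above it. Value: how far pushed back (m), 0 free; 3 N + 0.7 N per mm. The rim pressed from above (3 to 6 N) pushes it back 3 mm; it then springs over the upper bevel to under 1 mm. Keep the underside 17 mm above the seat to pass over it.
- stop_left (a joint): The upright pin on the mount's +y side, a free-turning polished steel roller; value: its angle (of no importance).
- stop_right (a joint): The upright pin on the mount's -y side, a free-turning polished steel roller; value: its angle (of no importance).
- buffer_block: Bystander: four-way buffer block, 26 x 93 x 25 mm, origin centre of its underside.
- pigment_jar: Bystander: small round jar with a ribbed lid, 32 mm across, 23 mm high, origin centre of its underside.
- polish_bottle: Bystander: upright nail polish bottle with a tall cap, 27 x 34 x 88 mm, origin centre of its underside.
- screw_lid: Bystander: white screw lid lying flat, 52 mm across, 14 mm high, origin centre of its underside.

How it is judged:
By the outcome, as a careful person would: the job done as asked, in the order asked, and still so for the second after the job is handed in, with the robot touching nothing.
It also fails if it takes over 54 s, if anything falls off the work surface, if the arm or the gripper's body presses on something with over 40 N, if the wrist force passes 120 N, or if a joint passes its speed limit or range.

## Working session

There is one attempt and no reset: what is moved stays moved. The work goes in short steps, Python scripts to look and compute and a tool call to move; the robot and the scene stay as the last step left them, time stands still between calls to the robot, and variables do not carry over. Pictures are saved under pics/ and viewed, at most 10 in all, crops included, and the job is handed in when it is done.

Besides the shell and the picture viewer there is one more tool, called by a JSON object that holds its "op" and its "data", one argument or row to a line. send_rows: Moves the arm, as the interface text tells. Its arguments: {"type":"object","properties":{"targets":{"type":"array"},"grip_force":{"type":"number"}},"required":["targets"]}

```bash
mkdir -p pics
cat > h.py <<'E'
from workcell import env, optics
import numpy as np, cv2
def w(cam,px,d=None,z=None):
    c=optics.camera_info(cam);K=np.array(c["camera_matrix"]);R=np.array(c["R"]);t=np.array(c["t"]).ravel()
    r=np.linalg.solve(K,[px[0],px[1],1.0])
    if d is not None: return R.T@(r*d-t)
    o=-R.T@t; v=R.T@r
    return o+v*(z-o[2])/v[2]
def pix(cam,X):
    c=optics.camera_info(cam);p=np.array(c["camera_matrix"])@(np.array(c["R"])@np.array(X)+np.array(c["t"]).ravel())
    return p[:2]/p[2]
E
python3 - <<'E'
from h import *
ims=[]
for cam in("top","scene"):
    im,d=optics.grab_frame(cam);np.save(f"d_{cam}.npy",d)
    cv2.imwrite(f"pics/{cam}0.png",im[:,:,::-1])
    c=optics.camera_info(cam);print(cam,"eye",-np.array(c["R"]).T@np.array(c["t"]).ravel())
    for n,z in(("lens_grip",20),("mount",0),("seat",34),("pins",50),("catch",44),("buffer_block",0),("pigment_jar",0),("polish_bottle",0),("screw_lid",0)):
        for r in optics.place_of(cam,n)[:2]: print(n,np.round(r["at"],1),round(r["conf"],2),w(cam,r["at"],z=z).round(1))
s=env.state();print(s)
E
```

```text
top eye [408.64260146   6.87145472 927.26270428]
lens_grip [259.1 206.4] 0.76 [489.9  69.2  20. ]
mount [325.2 204.9] 0.9 [499.1 -84.2   0. ]
mount [403.3 257. ] 0.35 [ 382.9 -266.3    0. ]
seat [325.3 203.1] 0.77 [499.9 -81.1  34. ]
pins [323.  191.9] 0.63 [523.1 -74.   50. ]Traceback (most recent call last):
  File "<stdin>", line 8, in <module>
ValueError: it knows: buffer_block, lens_grip, mount, pigment_jar, pins, polish_bottle, screw_lid, seat
```

Run:
```python
from h import *
for cam in("top","scene"):
    im,d=optics.grab_frame(cam);np.save(f"d_{cam}.npy",d)
    cv2.imwrite(f"pics/{cam}0.png",im[:,:,::-1])
    c=optics.camera_info(cam);print(cam,"eye",-np.array(c["R"]).T@np.array(c["t"]).ravel())
    for n,z in(("lens_grip",20),("mount",0),("seat",34),("pins",50),("buffer_block",0),("pigment_jar",0),("polish_bottle",0),("screw_lid",0)):
        for r in optics.place_of(cam,n)[:2]: print(n,np.round(r["at"],1),round(r["conf"],2),w(cam,r["at"],z=z).round(1))
s=env.state();print(s)
im=cv2.imread("pics/top0.png");cv2.imwrite("pics/topc.png",cv2.resize(im[130:290,200:400],None,fx=4,fy=4,interpolation=cv2.INTER_CUBIC)[:600])
```

```text
top eye [408.64260146   6.87145472 927.26270428]
lens_grip [255.4 208.6] 0.87 [484.6  77.5  20. ]
mount [322.8 206.6] 0.56 [495.  -78.7   0. ]
mount [159.8 169.2] 0.23 [574.3 309.2   0. ]
seat [327.3 203. ] 0.97 [500.2 -85.6  34. ]
pins [324.8 190.5] 0.62 [526.4 -77.9  50. ]
buffer_block [415.5 196.2] 0.76 [ 524.9 -294.8    0. ]
pigment_jar [400.2 251.8] 0.45 [ 394.6 -259.2    0. ]
polish_bottle [157.9 202.5] 0.45 [494.8 309.4   0. ]
screw_lid [158.6 168.9] 0.78 [574.9 312.1   0. ]
scene eye [-331.34290255 -468.14401697  646.72441754]
lens_grip [268.8 217.6] 0.54 [494.1  73.8  20. ]
mount [326.8 242.1] 0.71 [495.1 -83.9   0. ]
seat [327.  230.3] 0.92 [493.7 -84.1  34. ]
pins [331.  216.3] 0.97 [529.1 -76.6  50. ]
buffer_block [423.8 260.6] 0.93 [ 534.7 -300.4    0. ]
pigment_jar [385.1 292. ] 0.66 [ 396.1 -262.5    0. ]
{'time_s': 1.15, 'qpos': array([-7.74630820e+01,  1.83114461e+01,  8.96390328e+01,  8.40451112e-04,
        7.20432273e+01, -1.14402382e+00]), 'qvel': array([-0.01949157,  0.0378382 ,  0.00336284, -0.15280527,  0.07452592,
       -0.00968114]), 'effort': array([-1.30149838e-04, -4.12361312e+01, -2.32232523e+01,  7.27217412e-02,
        3.76738748e-02,  3.60792313e-06]), 'ee_pos': array([ 136.0242431 , -558.69998613,  213.98025858]), 'ee_rot': array([ 1.79993691e+02, -6.73719810e-04,  1.36806828e+01]), 'force': array([-0.49678945,  0.42875955,  0.21990375]), 'torque': array([0.01466923, 0.067046  , 0.01189668]), 'gripper_force': 0.0, 'gripper_width': 91.35489930745626}
```

View pics/topc.png

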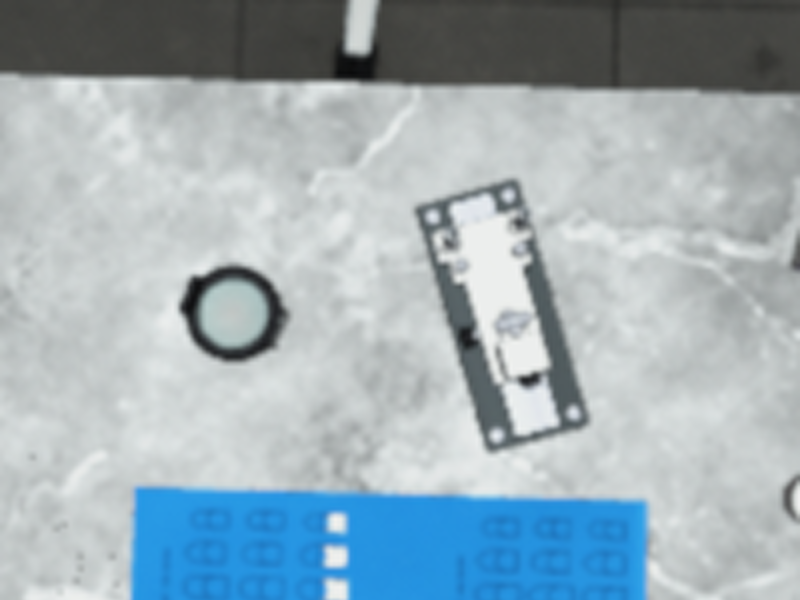

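View pics/scene0.png

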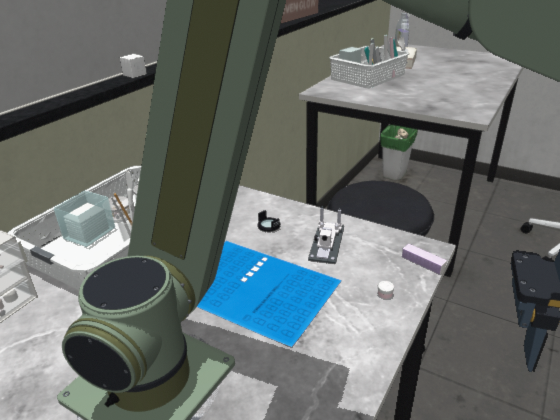

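The top crop shows the lens at (233,313) with tabs left and right of it, tilted. The foot's corners are at (416,207), (516,181), (588,425) and (490,451), with the pins at its upper end. I'll measure both from the depth readings and masks.

Run:
```python
from h import *
f=lambda u,v:(200+u/4,130+v/4)
c=np.array([w("top",f(*p),z=8) for p in((416,207),(516,181),(588,425),(490,451))])
print(c.round(1)); fr=(c[0]+c[1])/2; bk=(c[2]+c[3])/2; a=fr-bk; L=np.linalg.norm(a);a/=L
print("len",L,"yaw",np.degrees(np.arctan2(a[1],a[0])),"yaw2",np.degrees(np.arctan2(*(c[0]-c[1])[[1,0]]))-90,"wid",np.linalg.norm(c[0]-c[1]),"origin",((fr+bk)/2+12*a).round(1))
o=(fr+bk)/2+12*a; left=np.array([-a[1],a[0],0])
d=np.load("d_top.npy")
def cloud(u0,u1,v0,v1):
    P=[]
    for v in range(v0,v1):
        for u in range(u0,u1):
            if d[v,u]>0:P.append(w("top",(u,v),d=d[v,u]))
    return np.array(P)
P=cloud(300,352,170,246); q=P-o; X=q@a;Y=q@left;Z=P[:,2]
for z0 in(20,34,45,55):
    m=(Z>z0); print(z0,m.sum(),"x",X[m].min().round(1),X[m].max().round(1),"y",Y[m].min().round(1),Y[m].max().round(1))
m=Z>45; print(np.c_[X[m],Y[m],Z[m]].round(1)[:60])
P=cloud(240,278,190,226); Z=P[:,2]
print("table z",np.median(cloud(280,300,190,220)[:,2]))
m=(Z>4);print("lens all",P[m].mean(0).round(1),P[m].min(0).round(1),P[m].max(0).round(1))
m=(Z>17);print(P[m].round(1))
for r in optics.silhouettes("top","lens_grip")[:1]:
    (cx,cy),rad=cv2.minEnclosingCircle(np.argwhere(r["mask"])[:,::-1].astype(np.float32));print(cx,cy,rad,r["conf"],w("top",(cx,cy),z=15))
im,_=optics.grab_frame("top")
cv2.imwrite("pics/z1.png",np.hstack([cv2.resize(im[y:y+40,x:x+40,::-1],(400,400),interpolation=cv2.INTER_NEAREST) for x,y in((238,188),(304,176))]))
```

```text
[[ 551.4  -33.1    8. ]
 [ 568.2  -91.2    8. ]
 [ 427.1 -134.8    8. ]
 [ 410.6  -78.7    8. ]]
len 147.8226786823467 yaw 17.564550089623474 yaw2 16.12213998658818 wid 60.42451646191366 origin [500.8 -80.8   8. ]Traceback (most recent call last):
  File "<stdin>", line 14, in <module>
  File "<stdin>", line 12, in cloud
  File "h.py", line 4, in w
    c=optics.camera_info(cam);K=np.array(c["camera_matrix"]);R=np.array(c["R"]);t=np.array(c["t"]).ravel()
ValueError: time passes only in moves, steps and waits
```

```bash
python3 - <<'E'
from workcell import optics
import pickle
pickle.dump({c:{k:v for k,v in optics.camera_info(c).items()} for c in("top","scene")},open("cal.pkl","wb"))
E
sed -i 's/c=optics.camera_info(cam)/c=CAL[cam]/; s/^import numpy.*/&, pickle\nCAL=pickle.load(open("cal.pkl","rb"))/' h.py
cat > m.py <<'E'
from h import *
o=np.array([500.8,-80.8,0]);yaw=np.radians(17.2);a=np.array([np.cos(yaw),np.sin(yaw),0]); left=np.array([-a[1],a[0],0])
d=np.load("d_top.npy")
def cloud(u0,u1,v0,v1):
    return np.array([w("top",(u,v),d=d[v,u]) for v in range(v0,v1) for u in range(u0,u1) if d[v,u]>0])
P=cloud(300,352,170,246); q=P-o; X=q@a;Y=q@left;Z=P[:,2]
for z0 in(20,34,45,55):
    m=(Z>z0); print(z0,m.sum(),"x",X[m].min().round(1),X[m].max().round(1),"y",Y[m].min().round(1),Y[m].max().round(1))
m=Z>45; print(np.c_[X[m],Y[m],Z[m]].round(1)[:60].tolist())
print("table z",np.median(cloud(280,300,190,220)[:,2]))
P=cloud(240,278,190,226); Z=P[:,2]
m=(Z>4);print("lens all",P[m].mean(0).round(1),P[m].min(0).round(1),P[m].max(0).round(1))
m=(Z>17);print(P[m].round(1).tolist())
for r in optics.silhouettes("top","lens_grip")[:1]:
    (cx,cy),rad=cv2.minEnclosingCircle(np.argwhere(r["mask"])[:,::-1].astype(np.float32));print(cx,cy,rad,r["conf"],w("top",(cx,cy),z=15))
im,_=optics.grab_frame("top")
cv2.imwrite("pics/z1.png",np.hstack([cv2.resize(im[y:y+40,x:x+40,::-1],(400,400),interpolation=cv2.INTER_NEAREST) for x,y in((238,188),(304,176))]))
E
python3 m.py
```

```text
20 598 x -55.4 43.8 y -26.2 27.9
34 206 x -55.4 38.8 y -25.1 24.3
45 186 x -55.4 38.8 y -25.1 24.3
55 24 x 31.2 38.8 y -25.1 23.4
[[38.8, -19.2, 64.0], [38.0, -20.9, 66.0], [37.3, -22.9, 67.1], [36.2, -17.9, 68.4], [35.4, -19.7, 70.4], [35.1, -22.2, 67.4], [35.1, -25.1, 62.3], [36.3, -17.3, 53.7], [34.4, -17.7, 65.4], [33.7, -19.6, 66.6], [33.4, -22.1, 64.1], [34.7, -17.4, 48.9], [32.8, -17.7, 60.9], [31.5, -18.9, 67.2], [31.5, -21.8, 62.0], [31.8, -18.6, 50.7], [31.4, -21.1, 48.5], [37.8, 20.2, 68.8], [37.6, 17.7, 64.7], [36.5, 22.7, 66.3], [35.7, 20.8, 68.7], [35.1, 18.7, 68.4], [36.4, 24.1, 53.7], [34.5, 23.2, 65.7], [33.6, 21.4, 68.2], [33.3, 19.0, 65.5], [34.8, 24.3, 49.0], [32.9, 23.4, 61.2], [32.1, 21.4, 62.8], [31.2, 19.6, 65.7], [32.3, 22.5, 46.8], [31.3, 20.8, 50.6], [-15.1, -5.4, 46.3], [-15.8, -7.3, 48.1], [-16.4, -9.6, 47.4], [-14.8, 3.7, 45.7], [-15.6, 1.9, 48.4], [-16.1, -0.4, 47.0], [-16.6, -2.7, 45.7], [-17.3, -4.8, 46.0], [-17.9, -6.8, 47.6], [-18.6, -8.8, 48.4], [-15.9, 8.8, 47.4], [-16.6, 6.9, 49.9], [-17.1, 4.5, 47.7], [-17.7, 2.3, 47.2], [-18.4, 0.5, 49.6], [-18
[... 925 characters left out ...]
.2], [488.2, 43.7, 30.2], [484.3, 100.2, 32.4], [484.6, 98.3, 28.9], [485.4, 96.8, 20.8], [485.9, 45.9, 29.6], [486.1, 43.7, 28.5], [483.5, 48.1, 30.3], [483.6, 45.8, 30.4], [483.7, 43.6, 29.9], [481.3, 48.0, 30.3], [481.4, 45.8, 29.0], [481.9, 43.8, 23.2], [479.2, 50.4, 26.6], [478.9, 47.9, 31.8], [479.1, 45.7, 29.1], [476.6, 50.1, 30.8], [476.7, 47.9, 30.0], [477.2, 45.8, 25.1], [474.3, 50.0, 31.2], [474.5, 47.9, 29.0], [475.3, 46.0, 19.7], [472.1, 52.3, 29.1], [471.9, 49.9, 33.7], [472.5, 48.0, 25.8], [469.8, 52.2, 30.0], [469.8, 49.9, 31.4], [470.1, 47.8, 27.1], [467.6, 52.2, 28.5], [467.6, 49.9, 29.8]]
258.015625 207.90625 12.165996551513672 0.89 [486.74484961  71.91025295  15.        ]
```

View pics/z1.png

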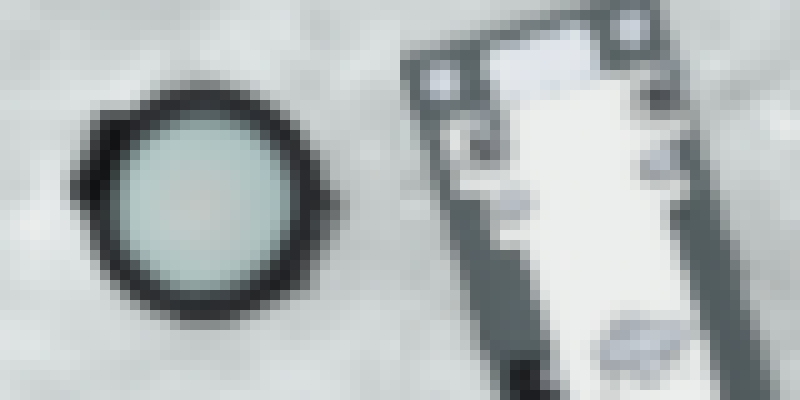

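Measured so far: lens axis (486.7, 71.9), yaw -20°. Mount yaw is about 17.2°. The pins sit about 34.7 mm along it and the housing end at -55, so the cradle shift is about +10 and the true seat is about (510.6, -77.8). Next I'll go above the lens.

{"op": "send_rows", "data": {
  "targets": [
    [[0,0,-0.0208,0.0974,0.1752,0,-1],[0,0,-0.0208,0.0974,0.1752,0,-1],[0,0,-0.0208,0.0974,0.1752,0,-1],[0,0,-0.0208,0.0974,0.1752,0,-1],[0,0,-0.0208,0.0974,0.1752,0,-1],[0,0,-0.0208,0.0974,0.1752,0,-1],[0,0,-0.0208,0.0974,0.1752,0,-1],[0,0,-0.0208,0.0974,0.1752,0,-1],[0,0,-0.0208,0.0974,0.1752,0,-1]]
  ]
}}

```text
time_s: 2.15
ee_pos: [311.8, -241.9, 214.2]
ee_rot: [180.0, -0.0, -3.3]
force: [1.1, 0.0, 0.1]
gripper_width: 90.7
gripper_force: 0.0
```

{"op": "send_rows", "data": {
  "targets": [
    [[0,0,-0.0208,0.0974,0.1752,-0.06,-1],[0,0,-0.0208,0.0974,0.1752,-0.06,-1],[0,0,-0.0208,0.0974,0.1752,-0.06,-1],[0,0,-0.0208,0.0974,0.1752,-0.06,-1],[0,0,-0.0208,0.0974,0.1752,-0.06,-1],[0,0,-0.0208,0.0974,0.1752,-0.06,-1],[0,0,-0.0208,0.0974,0.1752,-0.06,-1],[0,0,-0.0208,0.0974,0.1752,-0.06,-1],[0,0,-0.0208,0.0974,0.1752,-0.06,-1],[0,0,0,0,0,0,-1],[0,0,0,0,0,0,-1]]
  ]
}}

```text
time_s: 3.25
ee_pos: [486.4, 72.5, 105.6]
ee_rot: [179.9, 0.1, -19.9]
force: [0.7, -0.4, 0.2]
gripper_width: 91.5
gripper_force: 0.0
```

{"op": "send_rows", "data": {
  "targets": [
    [[0,0,0,0,0,-0.08,-1],[0,0,0,0,0,-0.08,-1],[0,0,0,0,0,-0.08,-1],[0,0,0,0,0,-0.08,-1],[0,0,0,0,0,-0.08,-1],[0,0,0,0,0,-0.06,-1],[0,0,0,0,0,-0.04,-1],[0,0,0,0,0,0,-1],[0,0,0,0,0,0,-1]]
  ]
}}

```text
time_s: 4.15
ee_pos: [486.9, 71.5, 6.5]
ee_rot: [-180.0, -0.0, -20.1]
force: [0.1, -0.4, -0.7]
gripper_width: 91.5
gripper_force: 0.0
```

{"op": "send_rows", "data": {
  "targets": [
    [[0,0,0,0,0,0,0.1],[0,0,0,0,0,0,0.2],[0,0,0,0,0,0,0.3],[0,0,0,0,0,0,0.4],[0,0,0,0,0,0,1],[0,0,0,0,0,0,1],[0,0,0,0,0,0,1],[0,0,0,0,0,0,1],[0,0,0,0,0,0,1]]
  ],
  "grip_force": 18
}}

```text
time_s: 5.05
ee_pos: [486.9, 72.2, 6.1]
ee_rot: [-180.0, -0.0, -20.0]
force: [-0.4, 0.7, 1.7]
gripper_width: 55.8
gripper_force: 18.0
```

{"op": "send_rows", "data": {
  "targets": [
    [[0,0,0,0,0,0.03,1],[0,0,0,0,0,0.07,1],[0,0,0,0,0,0.1,1],[0,0,0,0,0,0.1,1],[0,0,0,0,0,0.1,1],[0,0,0,0,0,0.1,1],[0,0,0,0,0,0,1]]
  ]
}}

```text
time_s: 5.75
ee_pos: [488.1, 72.0, 108.2]
ee_rot: [-179.9, -0.3, -20.0]
force: [1.1, 0.1, -1.2]
gripper_width: 55.9
gripper_force: 18.0
```

{"op": "send_rows", "data": {
  "targets": [
    [[0,0,0.0344,0.0067,-0.0635,0,1],[0,0,0.0344,0.0067,-0.0635,0,1],[0,0,0.0344,0.0067,-0.0635,0,1],[0,0,0.0344,0.0067,-0.0635,0,1],[0,0,0.0344,0.0067,-0.0635,0,1],[0,0,0.0344,0.0067,-0.0635,0,1],[0,0,0.0344,0.0067,-0.0635,0,1],[0,0,0.0344,0.0067,-0.0635,0,1],[0,0,0.0344,0.0067,-0.0635,0,1],[0,0,0.0344,0.0067,-0.0635,0,1],[0,0,0.0344,0.0067,-0.0635,0,1],[0,0,0.0344,0.0067,-0.0635,0,1]]
  ]
}}

```text
time_s: 6.95
ee_pos: [501.6, -80.8, 104.5]
ee_rot: [-179.9, 0.2, 17.3]
force: [-0.4, 1.0, -2.3]
gripper_width: 55.4
gripper_force: 18.0
```

{"op": "send_rows", "data": {
  "targets": [
    [[0,0,0,0,0,0,1],[0,0,0,0,0,0,1],[0,0,0,0,0,0,1]]
  ]
}}

```text
time_s: 7.25
ee_pos: [502.2, -79.8, 105.4]
ee_rot: [-180.0, 0.1, 17.1]
force: [-0.9, 0.8, -1.3]
gripper_width: 55.8
gripper_force: 18.0
```

Run:
```python
from h import *
s=env.state();print(s["ee_pos"],s["ee_rot"],s["force"])
ims=[]
for cam in("top","scene"):
    im,d=optics.grab_frame(cam);np.save(f"d1_{cam}.npy",d)
    u,v=pix(cam,s["ee_pos"]).astype(int);print(cam,u,v)
    ims.append(cv2.resize(im[v-35:v+35,u-35:u+35,::-1],(400,400),interpolation=cv2.INTER_CUBIC))
    for n,z in(("lens_grip",s["ee_pos"][2]+14),("seat",34),("pins",50)):
        for r in optics.place_of(cam,n)[:1]: print(n,np.round(r["at"],1),round(r["conf"],2),w(cam,r["at"],z=z).round(1))
cv2.imwrite("pics/a1.png",np.hstack(ims))
```

```text
[502.17696045 -79.827078   105.37044266] [-1.79955408e+02  6.80311542e-02  1.71083057e+01] [-0.85704497  0.79339069 -1.27957019]
top 328 198
seat [325.3 201.9] 0.92 [502.6 -81.   34. ]
pins [162.9 168.9] 0.24 [566.2 286.   50. ]
scene 327 201
lens_grip [331.2 193.9] 0.73 [513.5 -82.1 119.4]
seat [327.8 231.4] 0.92 [490.6 -87.6  34. ]
pins [331.4 217.1] 0.75 [526.4 -79.   50. ]
```

View pics/a1.png

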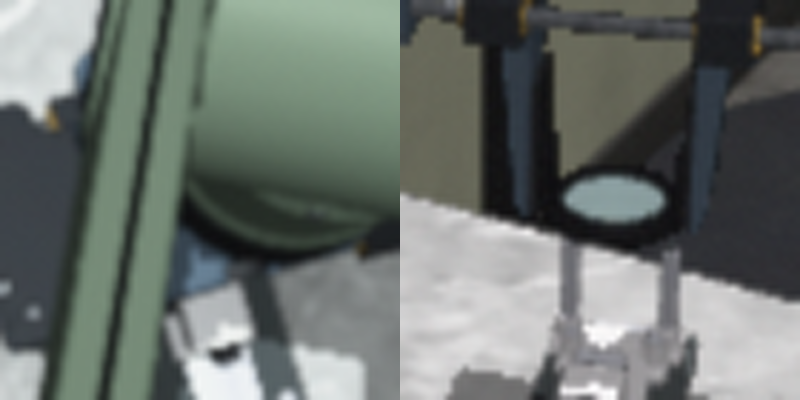

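The right half of the picture shows the lens level between the fingers, its centre at (614,200), with the two pins below and ahead of it. I'll descend to 18 mm above the seat with an 8 mm standoff from the pins.

{"op": "send_rows", "data": {
  "targets": [
    [[0,0,0,0,0,-0.05,1],[0,0,0,0,0,-0.05,1],[0,0,0,0,0,-0.05,1],[0,0,0,0,0,-0.05,1],[0,0,0,0,0,-0.04,1],[0,0,0,0,0,0,1],[0,0,0,0,0,0,1],[0,0,0,0,0,0,1]]
  ]
}}

```text
time_s: 8.45
ee_pos: [503.2, -80.5, 58.4]
ee_rot: [180.0, -0.1, 17.1]
force: [0.1, 0.2, -1.5]
gripper_width: 56.0
gripper_force: 18.0
```

{"op": "send_rows", "data": {
  "targets": [
    [[0,0,0,0.0095,0.003,0,1],[0,0,0,0.0095,0.003,0,1]]
  ]
}}

```text
time_s: 8.65
ee_pos: [507.0, -79.2, 58.4]
ee_rot: [180.0, -0.1, 17.1]
force: [-0.1, -0.3, -1.3]
gripper_width: 55.6
gripper_force: 18.0
```

{"op": "send_rows", "data": {
  "targets": [
    [[0,0,0,0,0,0,1],[0,0,0,0,0,0,1]]
  ]
}}

```text
time_s: 8.85
ee_pos: [506.7, -79.2, 58.1]
ee_rot: [180.0, -0.0, 17.1]
force: [-0.8, 0.1, -2.4]
gripper_width: 55.7
gripper_force: 18.0
```

{"op": "send_rows", "data": {
  "targets": [
    [[0,0,0,0.0048,0.0015,0,1],[0,0,0,0.0048,0.0015,0,1],[0,0,0,0,0,0,1]]
  ]
}}

```text
time_s: 9.15
ee_pos: [508.6, -78.5, 58.0]
ee_rot: [180.0, -0.0, 17.1]
force: [0.4, -0.3, -2.6]
gripper_width: 56.0
gripper_force: 18.0
```

{"op": "send_rows", "data": {
  "targets": [
    [[0,0,0,0.0048,0.0015,0,1],[0,0,0,0,0,0,1]]
  ]
}}

```text
time_s: 9.35
ee_pos: [509.6, -78.3, 58.0]
ee_rot: [180.0, -0.0, 17.1]
force: [0.3, 0.6, -1.9]
gripper_width: 56.0
gripper_force: 18.0
```

{"op": "send_rows", "data": {
  "targets": [
    [[0,0,0,0.0024,0.0008,0,1],[0,0,0,0,0,0,1]]
  ]
}}

```text
time_s: 9.55
ee_pos: [509.9, -78.1, 58.0]
ee_rot: [180.0, -0.0, 17.1]
force: [0.6, -0.3, -1.6]
gripper_width: 55.8
gripper_force: 18.0
```

{"op": "send_rows", "data": {
  "targets": [
    [[0,0,0,0.0024,0.0008,0,1],[0,0,0,0,0,0,1]]
  ]
}}

```text
time_s: 9.75
ee_pos: [510.5, -78.0, 58.0]
ee_rot: [180.0, -0.0, 17.1]
force: [-0.1, -0.8, -2.2]
gripper_width: 56.2
gripper_force: 18.0
```

{"op": "send_rows", "data": {
  "targets": [
    [[0,0,0,0.0024,0.0008,0,1],[0,0,0,0,0,0,1]]
  ]
}}

```text
time_s: 9.95
ee_pos: [510.9, -77.8, 58.0]
ee_rot: [180.0, -0.0, 17.1]
force: [-0.4, -0.2, -2.2]
gripper_width: 56.1
gripper_force: 18.0
```

{"op": "send_rows", "data": {
  "targets": [
    [[0,0,0,0.0024,0.0008,0,1],[0,0,0,0,0,0,1]]
  ]
}}

```text
time_s: 10.15
ee_pos: [511.4, -77.6, 58.0]
ee_rot: [180.0, -0.0, 17.1]
force: [0.1, -0.0, -1.5]
gripper_width: 55.7
gripper_force: 18.0
```

{"op": "send_rows", "data": {
  "targets": [
    [[0,0,0,0.0024,0.0008,0,1],[0,0,0,0,0,0,1]]
  ]
}}

```text
time_s: 10.35
ee_pos: [511.6, -77.4, 57.9]
ee_rot: [-180.0, 0.0, 17.1]
force: [0.3, -0.4, -2.2]
gripper_width: 55.8
gripper_force: 18.0
```

{"op": "send_rows", "data": {
  "targets": [
    [[0,0,0,0.0024,0.0008,0,1],[0,0,0,0,0,0,1]]
  ]
}}

```text
time_s: 10.55
ee_pos: [511.8, -77.2, 57.8]
ee_rot: [-180.0, 0.1, 17.1]
force: [-1.6, -0.0, -2.1]
gripper_width: 55.5
gripper_force: 18.0
```

{"op": "send_rows", "data": {
  "targets": [
    [[0,0,0,0.0024,0.0008,0,1],[0,0,0,0,0,0,1]]
  ]
}}

```text
time_s: 10.75
ee_pos: [512.0, -77.0, 57.7]
ee_rot: [-180.0, 0.1, 17.1]
force: [-2.2, 1.6, -1.6]
gripper_width: 55.9
gripper_force: 18.0
```

Contact, with the force pointing towards the mount's +y, so it is mostly on the right pin. I'll shift left.

{"op": "send_rows", "data": {
  "targets": [
    [[0,0,0,-0.0007,0.0024,0,1],[0,0,0,0,0,0,1],[0,0,0,0,0,0,1]]
  ]
}}

```text
time_s: 11.05
ee_pos: [512.1, -76.5, 57.8]
ee_rot: [-180.0, 0.1, 17.1]
force: [-2.3, 1.6, -1.6]
gripper_width: 55.8
gripper_force: 18.0
```

{"op": "send_rows", "data": {
  "targets": [
    [[0,0,0,0.0024,0.0008,0,1],[0,0,0,0,0,0,1]]
  ]
}}

```text
time_s: 11.25
ee_pos: [512.3, -76.3, 57.8]
ee_rot: [-180.0, 0.1, 17.1]
force: [-4.0, 0.3, -0.8]
gripper_width: 55.9
gripper_force: 18.0
```

```bash
cat > f.py <<'E'
from h import *
F=[];P=[];T=[]
for i in range(10):
    optics.grab_frame("top"); s=env.state();F.append(s["force"]);P.append(s["ee_pos"]);T.append(s["torque"])
F=np.array(F);m=F.mean(0);y=np.radians(17.2)
print("F",m.round(2),"sd",F.std(0).round(2),"ahead",(m[0]*np.cos(y)+m[1]*np.sin(y)).round(2),"left",(-m[0]*np.sin(y)+m[1]*np.cos(y)).round(2),"pos",np.mean(P,0).round(2),s["ee_rot"].round(2),"T",np.mean(T,0).round(3),s["time_s"])
E
python3 f.py
```

```text
F [-5.02  0.92 -1.44] sd [0.4  0.45 0.68] ahead -4.52 left 2.37 pos [512.32 -76.35  57.76] [-1.7996e+02  9.0000e-02  1.7130e+01] T [ 0.198  0.945 -0.026] 11.75
```

Both pins bear, but unevenly (about 4.8 N right, 1.1 N left). I'll shift left a little more and ease off slightly.

{"op": "send_rows", "data": {
  "targets": [
    [[0,0,0,-0.0016,0.002,0,1],[0,0,0,0,0,0,1],[0,0,0,0,0,0,1]]
  ]
}}

```text
time_s: 12.05
ee_pos: [512.4, -76.0, 57.8]
ee_rot: [-180.0, 0.0, 17.1]
force: [-5.0, 1.1, -2.7]
gripper_width: 56.1
gripper_force: 18.0
```

```bash
python3 f.py
```

```text
F [-5.11  1.08 -2.47] sd [0.73 0.49 0.5 ] ahead -4.56 left 2.54 pos [512.4  -76.05  57.81] [-1.7998e+02  5.0000e-02  1.7140e+01] T [ 0.19   0.972 -0.024] 12.55
```

{"op": "send_rows", "data": {
  "targets": [
    [[0,0,0,-0.0012,0.0038,0,1],[0,0,0,0,0,0,1],[0,0,0,0,0,0,1]]
  ]
}}

```text
time_s: 12.85
ee_pos: [512.4, -75.7, 57.9]
ee_rot: [180.0, 0.0, 17.2]
force: [-5.4, -1.2, -3.2]
gripper_width: 55.8
gripper_force: 18.0
```

```bash
python3 f.py
```

```text
F [-5.04 -1.04 -2.91] sd [0.45 0.37 0.41] ahead -5.12 left 0.49 pos [512.4  -75.72  57.88] [1.7996e+02 3.0000e-02 1.7160e+01] T [-0.221  0.956 -0.02 ] 13.35
```

Balanced now, about 3 N per pin. I'll ease off 0.4 mm, then go down in steps.

{"op": "send_rows", "data": {
  "targets": [
    [[0,0,0,-0.0019,-0.0006,0,1],[0,0,0,0,0,0,1],[0,0,0,0,0,-0.005,1],[0,0,0,0,0,-0.005,1],[0,0,0,0,0,-0.005,1],[0,0,0,0,0,0,1]]
  ]
}}

```text
time_s: 13.95
ee_pos: [512.4, -75.7, 55.1]
ee_rot: [180.0, -0.0, 17.2]
force: [-3.6, -1.3, -1.9]
gripper_width: 55.8
gripper_force: 18.0
```

{"op": "send_rows", "data": {
  "targets": [
    [[0,0,0,0,0,-0.005,1],[0,0,0,0,0,0,1]]
  ]
}}

```text
time_s: 14.15
ee_pos: [512.4, -75.7, 54.1]
ee_rot: [180.0, -0.0, 17.1]
force: [-4.3, -1.9, -2.4]
gripper_width: 56.2
gripper_force: 18.0
```

{"op": "send_rows", "data": {
  "targets": [
    [[0,0,0,0,0,-0.005,1],[0,0,0,0,0,0,1]]
  ]
}}

```text
time_s: 14.35
ee_pos: [512.3, -75.7, 53.1]
ee_rot: [180.0, -0.0, 17.1]
force: [-4.6, -1.7, -2.0]
gripper_width: 55.5
gripper_force: 18.0
```

{"op": "send_rows", "data": {
  "targets": [
    [[0,0,0,0,0,-0.005,1],[0,0,0,0,0,0,1]]
  ]
}}

```text
time_s: 14.55
ee_pos: [512.4, -75.7, 52.2]
ee_rot: [180.0, -0.0, 17.1]
force: [-4.3, -2.6, -1.1]
gripper_width: 55.9
gripper_force: 18.0
```

{"op": "send_rows", "data": {
  "targets": [
    [[0,0,0,0,0,-0.005,1],[0,0,0,0,0,0,1]]
  ]
}}

```text
time_s: 14.75
ee_pos: [512.5, -75.7, 51.5]
ee_rot: [180.0, -0.0, 17.1]
force: [-5.0, -1.9, 0.5]
gripper_width: 56.0
gripper_force: 18.0
```

{"op": "send_rows", "data": {
  "targets": [
    [[0,0,0,0,0,-0.005,1],[0,0,0,0,0,0,1]]
  ]
}}

```text
time_s: 14.95
ee_pos: [512.5, -75.7, 50.4]
ee_rot: [180.0, -0.0, 17.1]
force: [-4.8, -2.7, 0.9]
gripper_width: 55.7
gripper_force: 18.0
```

{"op": "send_rows", "data": {
  "targets": [
    [[0,0,0,0,0,-0.005,1],[0,0,0,0,0,0,1]]
  ]
}}

```text
time_s: 15.15
ee_pos: [512.5, -75.6, 49.3]
ee_rot: [180.0, -0.0, 17.1]
force: [-5.5, -2.3, -0.1]
gripper_width: 55.9
gripper_force: 18.0
```

{"op": "send_rows", "data": {
  "targets": [
    [[0,0,0,0,0,-0.005,1],[0,0,0,0,0,0,1]]
  ]
}}

```text
time_s: 15.35
ee_pos: [512.5, -75.6, 48.3]
ee_rot: [180.0, -0.0, 17.1]
force: [-4.1, -2.2, -0.7]
gripper_width: 56.1
gripper_force: 18.0
```

{"op": "send_rows", "data": {
  "targets": [
    [[0,0,0,0,0,-0.005,1],[0,0,0,0,0,-0.005,1],[0,0,0,0,0,0,1]]
  ]
}}

```text
time_s: 15.65
ee_pos: [512.5, -75.6, 46.1]
ee_rot: [180.0, -0.0, 17.1]
force: [-3.8, -1.4, -0.5]
gripper_width: 56.2
gripper_force: 18.0
```

{"op": "send_rows", "data": {
  "targets": [
    [[0,0,0,0,0,-0.005,1],[0,0,0,0,0,-0.005,1],[0,0,0,0,0,0,1]]
  ]
}}

```text
time_s: 15.95
ee_pos: [512.5, -75.6, 44.0]
ee_rot: [180.0, -0.0, 17.1]
force: [-3.3, -3.5, -2.9]
gripper_width: 55.8
gripper_force: 18.0
```

{"op": "send_rows", "data": {
  "targets": [
    [[0,0,0,0,0,-0.005,1],[0,0,0,0,0,-0.0025,1],[0,0,0,0,0,0,1]]
  ]
}}

```text
time_s: 16.25
ee_pos: [512.4, -75.6, 42.5]
ee_rot: [180.0, -0.0, 17.1]
force: [-3.8, -2.5, -1.6]
gripper_width: 56.0
gripper_force: 18.0
```

{"op": "send_rows", "data": {
  "targets": [
    [[0,0,0,0,0,-0.0025,1],[0,0,0,0,0,-0.0025,1],[0,0,0,0,0,0,1]]
  ]
}}

```text
time_s: 16.55
ee_pos: [512.4, -75.6, 41.4]
ee_rot: [180.0, -0.0, 17.1]
force: [-3.0, -2.6, -2.3]
gripper_width: 55.7
gripper_force: 18.0
```

{"op": "send_rows", "data": {
  "targets": [
    [[0,0,0,0,0,-0.0025,1],[0,0,0,0,0,0,1]]
  ]
}}

```text
time_s: 16.75
ee_pos: [512.4, -75.6, 40.9]
ee_rot: [180.0, -0.0, 17.1]
force: [-3.2, -2.4, -1.5]
gripper_width: 55.6
gripper_force: 18.0
```

{"op": "send_rows", "data": {
  "targets": [
    [[0,0,0,0,0,-0.0025,1],[0,0,0,0,0,0,1]]
  ]
}}

```text
time_s: 16.95
ee_pos: [512.3, -75.5, 40.4]
ee_rot: [180.0, -0.0, 17.1]
force: [-2.6, -3.7, -2.3]
gripper_width: 56.0
gripper_force: 18.0
```

{"op": "send_rows", "data": {
  "targets": [
    [[0,0,0,0,0,-0.0025,1],[0,0,0,0,0,0,1]]
  ]
}}

```text
time_s: 17.15
ee_pos: [512.3, -75.5, 40.0]
ee_rot: [180.0, -0.0, 17.1]
force: [-2.7, -2.6, -2.3]
gripper_width: 56.0
gripper_force: 18.0
```

{"op": "send_rows", "data": {
  "targets": [
    [[0,0,0,0,0,-0.0025,1],[0,0,0,0,0,0,1]]
  ]
}}

```text
time_s: 17.35
ee_pos: [512.4, -75.5, 39.9]
ee_rot: [180.0, -0.0, 17.1]
force: [-4.0, -3.2, 2.6]
gripper_width: 55.9
gripper_force: 18.0
```

The pads are reached at TCP z≈40, as expected. I'll press slightly and read the force.

{"op": "send_rows", "data": {
  "targets": [
    [[0,0,0,0,0,-0.002,1],[0,0,0,0,0,0,1]]
  ]
}}

```text
time_s: 17.55
ee_pos: [512.4, -75.5, 39.7]
ee_rot: [180.0, -0.0, 17.1]
force: [-4.6, -3.0, 4.0]
gripper_width: 55.6
gripper_force: 18.0
```

```bash
python3 f.py
```

```text
F [-4.17 -2.77  4.82] sd [0.69 0.55 0.39] ahead -4.8 left -1.41 pos [512.39 -75.54  39.73] [ 1.7997e+02 -4.0000e-02  1.7140e+01] T [-0.509  0.797  0.009] 18.05
```

{"op": "send_rows", "data": {
  "targets": [
    [[0,0,0,0,0,-0.0015,1],[0,0,0,0.0006,-0.0019,0,1],[0,0,0,0,0,0,1],[0,0,0,0,0,0,1]]
  ],
  "grip_force": 8
}}

```text
time_s: 18.45
ee_pos: [512.4, -75.6, 39.7]
ee_rot: [-180.0, -0.0, 17.1]
force: [-5.0, -1.5, 8.3]
gripper_width: 55.9
gripper_force: 8.0
```

{"op": "send_rows", "data": {
  "targets": [
    [[0,0,0,0,0,0,1],[0,0,0,0,0,0,1],[0,0,0,0,0,0,1]]
  ],
  "grip_force": 3
}}

```text
time_s: 18.75
ee_pos: [513.0, -75.5, 39.1]
ee_rot: [-180.0, -0.1, 17.1]
force: [-2.2, 1.2, 4.1]
gripper_width: 55.9
gripper_force: 3.0
```

```bash
python3 f.py
```

```text
F [-0.35  2.4   3.93] sd [0.78 0.67 0.55] ahead 0.37 left 2.4 pos [513.01 -75.51  39.  ] [ 1.800e+02 -8.000e-02  1.711e+01] T [ 0.473  0.14  -0.011] 19.25
```

Now I'll open gently, rise and look.

{"op": "send_rows", "data": {
  "targets": [
    [[0,0,0,0,0,0,-0.3],[0,0,0,0,0,0,-0.6],[0,0,0,0,0,0,-1],[0,0,0,0,0,0,-1],[0,0,0,0,0,0,-1],[0,0,0,0,0,0,-1],[0,0,0,0,0,0,-1]]
  ]
}}

```text
time_s: 19.95
ee_pos: [512.3, -75.9, 38.8]
ee_rot: [180.0, 0.0, 17.1]
force: [-0.7, -0.0, -0.0]
gripper_width: 91.5
gripper_force: 0.0
```

{"op": "send_rows", "data": {
  "targets": [
    [[0,0,0,0,0,0.03,-1],[0,0,0,0,0,0.06,-1],[0,0,0,0,0,0.1,-1],[0,0,0,0,0,0.1,-1],[0,0,0,0,0,0.1,-1],[0,0,0,0,0,0.1,-1],[0,0,0,-0.05,0.15,0.05,-1],[0,0,0,-0.05,0.15,0.05,-1],[0,0,0,-0.05,0.15,0.05,-1],[0,0,0,-0.05,0.15,0.05,-1],[0,0,0,-0.05,0.15,0,-1],[0,0,0,-0.05,0.15,0,-1]]
  ]
}}

```text
time_s: 21.15
ee_pos: [452.1, 105.3, 178.4]
ee_rot: [180.0, -0.2, 17.1]
force: [-0.2, 0.6, 0.3]
gripper_width: 91.0
gripper_force: 0.0
```

Run:
```python
from h import *
o=np.array([512.3,-75.6,34]);y=np.radians(17.2);a=np.array([np.cos(y),np.sin(y),0]);l=np.array([-a[1],a[0],0])
D=[];ims=[]
for cam in("top","scene"):
    Ds=[]
    for i in range(6):
        im,d=optics.grab_frame(cam);Ds.append(d)
    d=np.median(Ds,0)
    c=pix(cam,o+[0,0,10]);u,v=c.astype(int)
    ims.append(cv2.resize(im[v-25:v+25,u-25:u+25,::-1],(400,400),interpolation=cv2.INTER_CUBIC))
    P=np.array([w(cam,(x,yy),d=d[yy,x]) for yy in range(v-30,v+30) for x in range(u-30,u+30) if d[yy,x]>0])-o
    L=np.c_[P@a,P@l,P[:,2]]
    m=(np.hypot(L[:,0],L[:,1])<24)&(L[:,2]>3)&(L[:,2]<15)&(abs(L[:,1])<20)
    s=np.linalg.lstsq(np.c_[L[m,:2],np.ones(m.sum())],L[m,2],rcond=None)[0]
    print(cam,m.sum(),"tilt x,y deg",np.degrees(s[:2]).round(2),"height",s[2].round(2))
    t=(L[:,2]>20)&(abs(L[:,1])>20)&(L[:,0]<16)&(L[:,0]>-20)
    for sg in(1,-1):
        k=t&(L[:,1]*sg>0);print("tab",k.sum(),L[k].mean(0).round(1) if k.any() else"",np.sort(L[k,2])[-5:].round(1))
print(env.state()["ee_pos"])
cv2.imwrite("pics/b1.png",np.hstack(ims))
```

```text
top 325 tilt x,y deg [0.35 0.09] height 8.59
tab 30 [-2.  23.9 28.5] [30.4 30.4 30.6 30.6 31.1]
tab 31 [ -1.9 -26.6  28.1] [30.2 30.3 30.5 30.6 30.6]
scene 166 tilt x,y deg [-0.68 -0.12] height 8.65
tab 23 [-4.1 22.5 26.9] [29.2 29.5 29.6 29.8 30.2]
tab 26 [ -4.3 -28.3  26.6] [29.7 29.9 29.9 30.1 30.3]
[452.41497301 103.57906728 176.67497663]
```

View pics/b1.png

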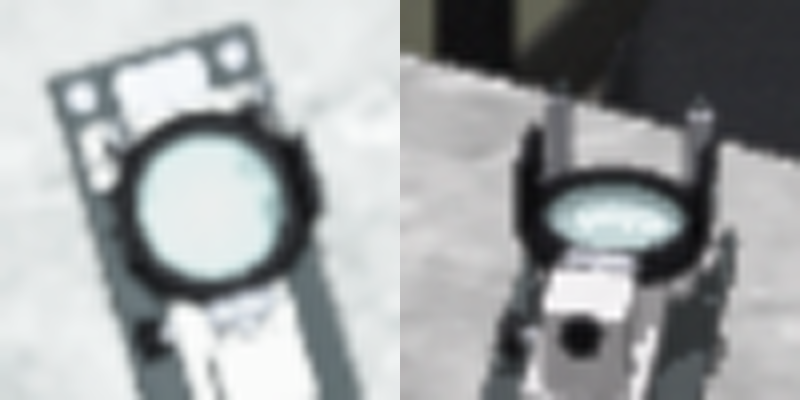

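The picture shows the lens level (tilt under 0.7°, tab tops 30 mm above the seat). In the top half the rim at about (205,205) bears on both pins. In the scene half the catch nose, at about (600,260), lies over the rim. The gripper is clear, so I'll hand the job in.

```bash
python3 -c "
from workcell import env
print(env.job_done())"
```

```text
the job is handed in; nothing more can be done
None
```

The magnifier is seated level on the pads, against both pins and under the catch, and released with the gripper clear; highest readings were about 5 N against the pins and 8 N pressing down, and I did not re-check the bystanders, though the arm kept well away from them.

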